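# Fill the gauging fixture and hold its spring-return dial at the third click

## Task

Two of the four rings of the gauging fixture are empty: stand a spare straight housing fully down in each empty ring, leaving the two housings already seated in place and all other things where they stand. Only then turn the fixture's spring-return dial clockwise past its first two clicks to the third, hold it there against the spring for at least two seconds, and finish while still holding it there.

Things in the scene. Friction and masses are not known exactly. Their poses are not given: they have to be found in the camera images.
- fixture: Gauging fixture, fixed: flat cross-shaped aluminium casting (9 mm high) with four rings in a 2 x 2 pattern and, at its -y end, a grey box (80 x 80 mm, top 35 mm above the bench) with a black dial. Origin on the bench amid the rings; own axes x, y (yaw within 0.25 rad of the world), z up. Ring centres at x, y = +-39 mm; dial axis at x = 0, y = -130 mm.
- bar_mid (a point): Middle of the top of the fixture's low steel draw bar, 17 mm above the bench; the bar lies along the fixture's y over the middle of the cross, 140 mm long, 26 mm wide at most. The dial slides it up to 13 mm toward +y; it stays at least 1 mm clear of seated housings.
- ring_a: One of four identical aluminium locating rings of the fixture, fixed, 60 mm outside, 50 mm bore, 12 mm high, open to the bench below, so a seated housing stands on the bench inside it. Origin on the bench at the ring's centre. Which ring is at which place, and which two are empty, varies.
- ring_b: One of four identical aluminium locating rings of the fixture, fixed, 60 mm outside, 50 mm bore, 12 mm high, open to the bench below, so a seated housing stands on the bench inside it. Origin on the bench at the ring's centre. Which ring is at which place, and which two are empty, varies.
- ring_c: One of four identical aluminium locating rings of the fixture, fixed, 60 mm outside, 50 mm bore, 12 mm high, open to the bench below, so a seated housing stands on the bench inside it. Origin on the bench at the ring's centre. Which ring is at which place, and which two are empty, varies.
- ring_d: One of four identical aluminium locating rings of the fixture, fixed, 60 mm outside, 50 mm bore, 12 mm high, open to the bench below, so a seated housing stands on the bench inside it. Origin on the bench at the ring's centre. Which ring is at which place, and which two are empty, varies.
- part_1: One of four identical bare aluminium cylindrical housings, 46 mm diameter, 38 mm high, straight sides, about 50 g. Origin at the centre of its underside, z up. Two of the four start seated in rings, the other two stand loose on the bench left (+y) of the fixture as spares; which is which varies.
- part_2: One of four identical bare aluminium cylindrical housings, 46 mm diameter, 38 mm high, straight sides, about 50 g. Origin at the centre of its underside, z up. Two of the four start seated in rings, the other two stand loose on the bench left (+y) of the fixture as spares; which is which varies.
- part_3: One of four identical bare aluminium cylindrical housings, 46 mm diameter, 38 mm high, straight sides, about 50 g. Origin at the centre of its underside, z up. Two of the four start seated in rings, the other two stand loose on the bench left (+y) of the fixture as spares; which is which varies.
- part_4: One of four identical bare aluminium cylindrical housings, 46 mm diameter, 38 mm high, straight sides, about 50 g. Origin at the centre of its underside, z up. Two of the four start seated in rings, the other two stand loose on the bench left (+y) of the fixture as spares; which is which varies.
- dial (a joint): Angle of the spring-return dial (vertical axis), rad: 0 at rest, grows clockwise seen from above, stop at 1.3. Clicks (detents) at about 0.4, 0.8 and 1.2; the third is 1.2. A spring of 0.07 to 0.11 N m, give or take 0.03 N m at the detents, turns it back to 0 when let go: no click holds it.
- knob: The dial: black disc of 50 mm diameter with an upright grip bar 44 x 14 mm; bar top 70 mm, disc top 45 mm above the bench. Origin on the dial's axis, 37 mm up; x along the bar to its pointer end (white line on top). Pointer at rest: 0.6 rad anticlockwise (from above) of the fixture's x; at the third click 0.6 rad clockwise of it. White marks on the box: short bar = rest, then 1, 2, 3 bars.
- dial_grip (a point): Point on the dial's axis in the grip bar, 59 mm above the bench.
- dial_tip (a point): Pointer end of the grip bar, 22 mm from the dial's axis, 59 mm above the bench.
- flanged: Bystander: a flanged, stepped aluminium housing, 46 mm diameter at the foot, 34 mm high, beyond the spares. Not one of the parts. Origin under its centre.
- vblock: Bystander: steel V-block 33 x 40 x 34 mm, right of the fixture. Origin under its centre.
- gauge: Bystander: standing steel gauge block 35 x 9 x 30 mm behind the fixture. Origin under its centre.
- cap: Bystander: black lens cap, 83 mm disc, 10 mm high, in front of the fixture. Origin under its centre.
- tape: Bystander: roll of masking tape, 100 mm diameter, 25 mm high, behind the spares at the left. Origin under its centre.
- hexkey: Bystander: hex key lying flat, 82 x 33 x 5 mm, at the front right. Origin under its centre.
Things that resemble listed ones, but are neither listed nor needed, are in the scene too. What is shaped like the part_4 but yellow is not meant.

How it is judged:
On the way, in this order (a step that is already met when the one before it is completed fails the run):
1. every ring holds a seated, released housing while the dial is still at rest (((horizontal distance between part_1 and ring_a below 0.004 m and height (world z) of part_1 below 0.004 m and angle between part_1's own z axis and vertical below 0.08 rad) or (horizontal distance between part_2 and ring_a below 0.004 m and height (world z) of part_2 below 0.004 m and angle between part_2's own z axis and vertical below 0.08 rad) or (horizontal distance between part_3 and ring_a below 0.004 m and height (world z) of part_3 below 0.004 m and angle between part_3's own z axis and vertical below 0.08 rad) or (horizontal distance between part_4 and ring_a below 0.004 m and height (world z) of part_4 below 0.004 m and angle between part_4's own z axis and vertical below 0.08 rad)) and ((horizontal distance between part_1 and ring_b below 0.004 m and height (world z) of part_1 below 0.004 m and angle between part_1's own z axis and vertical below 0.08 rad) or (horizontal distance between part_2 and ring_b below 0.004 m and height (world z) of part_2 below 0.004 m and angle between part_2's own z axis and vertical below 0.08 rad) or (horizontal distance between part_3 and ring_b below 0.004 m and height (world z) of part_3 below 0.004 m and angle between part_3's own z axis and vertical below 0.08 rad) or (horizontal distance between part_4 and ring_b below 0.004 m and height (world z) of part_4 below 0.004 m and angle between part_4's own z axis and vertical below 0.08 rad)) and ((horizontal distance between part_1 and ring_c below 0.004 m and height (world z) of part_1 below 0.004 m and angle between part_1's own z axis and vertical below 0.08 rad) or (horizontal distance between part_2 and ring_c below 0.004 m and height (world z) of part_2 below 0.004 m and angle between part_2's own z axis and vertical below 0.08 rad) or (horizontal distance between part_3 and ring_c below 0.004 m and height (world z) of part_3 below 0.004 m and angle between part_3's own z axis and vertical below 0.08 rad) or (horizontal distance between part_4 and ring_c below 0.004 m and height (world z) of part_4 below 0.004 m and angle between part_4's own z axis and vertical below 0.08 rad)) and ((horizontal distance between part_1 and ring_d below 0.004 m and height (world z) of part_1 below 0.004 m and angle between part_1's own z axis and vertical below 0.08 rad) or (horizontal distance between part_2 and ring_d below 0.004 m and height (world z) of part_2 below 0.004 m and angle between part_2's own z axis and vertical below 0.08 rad) or (horizontal distance between part_3 and ring_d below 0.004 m and height (world z) of part_3 below 0.004 m and angle between part_3's own z axis and vertical below 0.08 rad) or (horizontal distance between part_4 and ring_d below 0.004 m and height (world z) of part_4 below 0.004 m and angle between part_4's own z axis and vertical below 0.08 rad)) and contact force between the fingers and part_1 below 0.2 N and contact force between the fingers and part_2 below 0.2 N and contact force between the fingers and part_3 below 0.2 N and contact force between the fingers and part_4 below 0.2 N and value of joint dial below 0.15 rad), for 0.2 s.
2. the dial is held at the third click for two seconds, rings still full (value of joint dial above 1.08 rad and contact force between the fingers and knob above 0.5 N and ((horizontal distance between part_1 and ring_a below 0.004 m and height (world z) of part_1 below 0.004 m and angle between part_1's own z axis and vertical below 0.08 rad) or (horizontal distance between part_2 and ring_a below 0.004 m and height (world z) of part_2 below 0.004 m and angle between part_2's own z axis and vertical below 0.08 rad) or (horizontal distance between part_3 and ring_a below 0.004 m and height (world z) of part_3 below 0.004 m and angle between part_3's own z axis and vertical below 0.08 rad) or (horizontal distance between part_4 and ring_a below 0.004 m and height (world z) of part_4 below 0.004 m and angle between part_4's own z axis and vertical below 0.08 rad)) and ((horizontal distance between part_1 and ring_b below 0.004 m and height (world z) of part_1 below 0.004 m and angle between part_1's own z axis and vertical below 0.08 rad) or (horizontal distance between part_2 and ring_b below 0.004 m and height (world z) of part_2 below 0.004 m and angle between part_2's own z axis and vertical below 0.08 rad) or (horizontal distance between part_3 and ring_b below 0.004 m and height (world z) of part_3 below 0.004 m and angle between part_3's own z axis and vertical below 0.08 rad) or (horizontal distance between part_4 and ring_b below 0.004 m and height (world z) of part_4 below 0.004 m and angle between part_4's own z axis and vertical below 0.08 rad)) and ((horizontal distance between part_1 and ring_c below 0.004 m and height (world z) of part_1 below 0.004 m and angle between part_1's own z axis and vertical below 0.08 rad) or (horizontal distance between part_2 and ring_c below 0.004 m and height (world z) of part_2 below 0.004 m and angle between part_2's own z axis and vertical below 0.08 rad) or (horizontal distance between part_3 and ring_c below 0.004 m and height (world z) of part_3 below 0.004 m and angle between part_3's own z axis and vertical below 0.08 rad) or (horizontal distance between part_4 and ring_c below 0.004 m and height (world z) of part_4 below 0.004 m and angle between part_4's own z axis and vertical below 0.08 rad)) and ((horizontal distance between part_1 and ring_d below 0.004 m and height (world z) of part_1 below 0.004 m and angle between part_1's own z axis and vertical below 0.08 rad) or (horizontal distance between part_2 and ring_d below 0.004 m and height (world z) of part_2 below 0.004 m and angle between part_2's own z axis and vertical below 0.08 rad) or (horizontal distance between part_3 and ring_d below 0.004 m and height (world z) of part_3 below 0.004 m and angle between part_3's own z axis and vertical below 0.08 rad) or (horizontal distance between part_4 and ring_d below 0.004 m and height (world z) of part_4 below 0.004 m and angle between part_4's own z axis and vertical below 0.08 rad))), for 2 s.
At the end, for the whole second after the job is handed in: Each of the four rings holds one housing, upright (within 0.08 rad), standing on the bench (within 4 mm) and centred within 4 mm, untouched by the fingers; the fingers hold the dial, at rest, at 1.08 rad or more (third click is 1.2) (all of step 2 and contact force between the fingers and part_1 below 0.2 N and contact force between the fingers and part_2 below 0.2 N and contact force between the fingers and part_3 below 0.2 N and contact force between the fingers and part_4 below 0.2 N and velocity of joint dial between -0.15 and 0.15 rad/s); the arm keeps its last pose, push and grip.
It fails at once if a housing that was already seated was taken out (more than two housings moved by over 30 mm) (distance of each of part_2, part_3, part_4 from where it was at the start of the episode above 0.03 m or distance of each of part_1, part_3, part_4 from where it was at the start of the episode above 0.03 m or distance of each of part_1, part_2, part_4 from where it was at the start of the episode above 0.03 m or distance of each of part_1, part_2, part_3 from where it was at the start of the episode above 0.03 m).
It fails at once if the dial was turned past the first click before the rings were full (value of joint dial above 0.45 rad and not (((horizontal distance between part_1 and ring_a below 0.004 m and height (world z) of part_1 below 0.004 m and angle between part_1's own z axis and vertical below 0.08 rad) or (horizontal distance between part_2 and ring_a below 0.004 m and height (world z) of part_2 below 0.004 m and angle between part_2's own z axis and vertical below 0.08 rad) or (horizontal distance between part_3 and ring_a below 0.004 m and height (world z) of part_3 below 0.004 m and angle between part_3's own z axis and vertical below 0.08 rad) or (horizontal distance between part_4 and ring_a below 0.004 m and height (world z) of part_4 below 0.004 m and angle between part_4's own z axis and vertical below 0.08 rad)) and ((horizontal distance between part_1 and ring_b below 0.004 m and height (world z) of part_1 below 0.004 m and angle between part_1's own z axis and vertical below 0.08 rad) or (horizontal distance between part_2 and ring_b below 0.004 m and height (world z) of part_2 below 0.004 m and angle between part_2's own z axis and vertical below 0.08 rad) or (horizontal distance between part_3 and ring_b below 0.004 m and height (world z) of part_3 below 0.004 m and angle between part_3's own z axis and vertical below 0.08 rad) or (horizontal distance between part_4 and ring_b below 0.004 m and height (world z) of part_4 below 0.004 m and angle between part_4's own z axis and vertical below 0.08 rad)) and ((horizontal distance between part_1 and ring_c below 0.004 m and height (world z) of part_1 below 0.004 m and angle between part_1's own z axis and vertical below 0.08 rad) or (horizontal distance between part_2 and ring_c below 0.004 m and height (world z) of part_2 below 0.004 m and angle between part_2's own z axis and vertical below 0.08 rad) or (horizontal distance between part_3 and ring_c below 0.004 m and height (world z) of part_3 below 0.004 m and angle between part_3's own z axis and vertical below 0.08 rad) or (horizontal distance between part_4 and ring_c below 0.004 m and height (world z) of part_4 below 0.004 m and angle between part_4's own z axis and vertical below 0.08 rad)) and ((horizontal distance between part_1 and ring_d below 0.004 m and height (world z) of part_1 below 0.004 m and angle between part_1's own z axis and vertical below 0.08 rad) or (horizontal distance between part_2 and ring_d below 0.004 m and height (world z) of part_2 below 0.004 m and angle between part_2's own z axis and vertical below 0.08 rad) or (horizontal distance between part_3 and ring_d below 0.004 m and height (world z) of part_3 below 0.004 m and angle between part_3's own z axis and vertical below 0.08 rad) or (horizontal distance between part_4 and ring_d below 0.004 m and height (world z) of part_4 below 0.004 m and angle between part_4's own z axis and vertical below 0.08 rad)))).
It fails at once if a bystander was shifted by more than 25 mm (distance of any of flanged, vblock, gauge, cap, tape, hexkey from where it was at the start of the episode above 0.025 m).
It also fails if it takes over 61 s, if anything falls off the work surface, if the arm or the gripper's body presses on something with over 40 N, if the wrist force passes 120 N, or if a joint passes its speed limit or range.

## Robot

A 6-joint arm with a two-finger parallel gripper is mounted at the origin on a cart in front of the work surface, level with it; the furniture and walls round the work are solid. World frame = base frame: x ahead of the robot, y to its left, z up, the work surface at z = 0. Lengths are in m, angles in rad, forces in N, time in s.
With the tool pointing down it reaches from about 0.275 to 0.725 m from the base axis. Payload 5.6 kg.
Tool frame: the origin (TCP) lies on the centre line of the jaws, within the pads' length; the fingertips stand 14 mm ahead of it and the grasp point (between the pads) lies 5 mm behind it; z points along the fingers, y is the direction in which the jaws open and shut (so a half turn about z gives the same grasp; the last joint's range is limited). The gripper opens to 85 mm and grips with 20 to 120 N. Pads are 22 mm wide; open, the fingers measure 114 mm over their backs; the gripper's body (76 mm by 85 mm) begins 54 mm behind the grasp point. The pads swing forward as they close: fully open they stand 13 mm farther back than shut.
Start: joints at [-0.873, 0.255, 0.108, 0, -1.424, -0.285], TCP at [0.221, -0.504, 0.245] pointing down, gripper open.
Joint ranges: [-2.95, 2.95], [-1.21, 1.97], [-1.09, 1.5], [-2.87, 1.71], [-2.94, -0.07], [-3.05, 3.05]. Speed limits (rad/s): [2.57, 2.57, 3.14, 3.14, 3.14, 3.14].

## Interface

Orientations are given as a rotation vector (axis times angle).
In Python, from workcell import env gives the robot as it stands.
- The arm moves only by the shell command python3 -m handwheel 'ROWS'. ROWS is JSON, a list of rows, each a list of 7 numbers: the turn, a rotation vector about the world's x, y, z in degrees, then the shift along the world's x, y, z in m, then the finger opening in m, from 0 to 0.0854. In form: [[wx, wy, wz, x, y, z, gripper], ...]. A call has 1 to 12 rows; each row shifts and turns the commanded pose from where the row before left it; what a row does not reach is not made up. A row lasts 1/10 s, in which the tool goes at most 50 mm and 8.59 degrees, less where a joint would pass 70% of its speed; a pose out of reach is approached as far as the arm can. A call with a gripper value outside its range is refused whole. The fingers move at their own pace and stop on an object; the grip force is fixed at half the most. Time passes only in rows, so rows that do not move let the fingers close. It gives the time, the measured TCP pose, the force and the opening at its end, in the units of the state.
- env.sense(): the state, without advancing time (a new reading comes with each control period).
- env.grab_frame(name): name is "scene" or "side" or "wrist"; returns a dict with "color" (480x640x3 uint8, blue, green, red), "depth" (480x640 float32, m along the optical axis (not along the pixel's ray), 0 where there is no reading), "fov_y" (degrees; the focal length in pixels is half the picture's height over the tangent of half this angle, whatever the lens; pixels are square), "cx", "cy" (the principal point, pixels), "extrinsics" (4x4, takes a point from camera to world coordinates). Camera axes: x right, y up, looking along -z (the intrinsics and any distortion apply to the point x, -y, -z); pixel columns grow to the right and rows downward; lengths in m; the calibration is good to about 2 mm. A picture is of the moment at which its call begins.
- env.sign_off(): hands the job in, once; it reports no verdict.
The state is a dict: "time_s": time; "qpos": joint angles; "joint_vel": joint speeds; "joint_torque": joint torques, N m; "tcp_pos": TCP position; "orientation": TCP orientation; "ft_force": force on the tool from outside, world axes, zero at the start; "wrist_torque": the same for the moment, N m; "finger_gap": opening from 0.0 (shut) to 1.0 (fully open).
Only numpy, scipy, OpenCV 4.12 (cv2) and the standard library are available. Lean on these libraries where they do the work, as an engineer would, in place of code of your own. Each camera call takes 0.05 s, during which the arm holds its last target.

## Working session

There is one attempt and no reset: what is moved stays moved. The work goes in short steps, Python scripts to look and compute and a shell command to move; the robot and the scene stay as the last step left them, time stands still between calls to the robot, and variables do not carry over. Pictures are saved under pics/ and viewed, and the job is handed in when it is done.

```bash
ls; mkdir -p pics
python3 - <<'E'
from workcell import env
import cv2
s=env.sense();print(s)
for n in("scene","side"):
    f=env.grab_frame(n);cv2.imwrite(f"pics/{n}0.png",f["color"]);print(n,f["fov_y"],f["cx"],f["cy"],f["extrinsics"].round(3).tolist(),[k for k in f])
E
```

```text
pics
{'time_s': 0.0, 'qpos': array([-8.73396322e-01,  2.55727133e-01,  1.06988878e-01, -4.91322742e-04,
       -1.42390856e+00, -2.84596770e-01]), 'joint_vel': array([-0.0013088 ,  0.00010688,  0.00035719, -0.00197101,  0.00048592,
        0.00073561]), 'joint_torque': array([ 1.69046103e-03, -3.86628878e+01,  2.37943733e+01,  5.36516860e+00,
       -6.06606191e-03, -2.10956756e-05]), 'tcp_pos': array([ 0.22050949, -0.50333382,  0.24439753]), 'orientation': array([ 6.43633077e-01, -3.07449882e+00, -2.92286003e-03]), 'ft_force': array([ 0.40459797,  0.50084543, -0.78855207]), 'wrist_torque': array([-0.00310496, -0.0461366 , -0.00924215]), 'finger_gap': 0.9981804352343716}
scene 49.188159569424045 320.12097536423875 236.10170568600756 [[-0.756, 0.298, -0.582, -0.311], [-0.654, -0.351, 0.67, 0.962], [-0.005, 0.888, 0.461, 0.758], [0.0, 0.0, 0.0, 1.0]] ['color', 'depth', 'fov_y', 'cx', 'cy', 'extrinsics']
side 45.16577729507789 326.29867774124205 240.80156671637295 [[-0.823, 0.274, -0.497, -0.051], [-0.567, -0.417, 0.71, 0.886], [-0.012, 0.867, 0.499, 0.678], [0.0, 0.0, 0.0, 1.0]] ['color', 'depth', 'fov_y', 'cx', 'cy', 'extrinsics']
```

View pics/scene0.png

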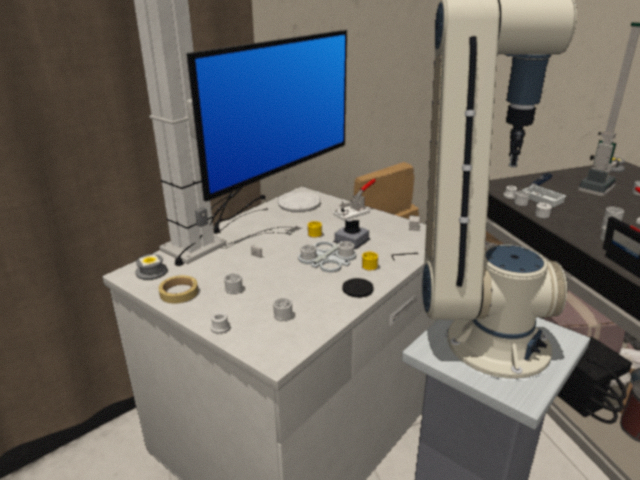

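View pics/side0.png

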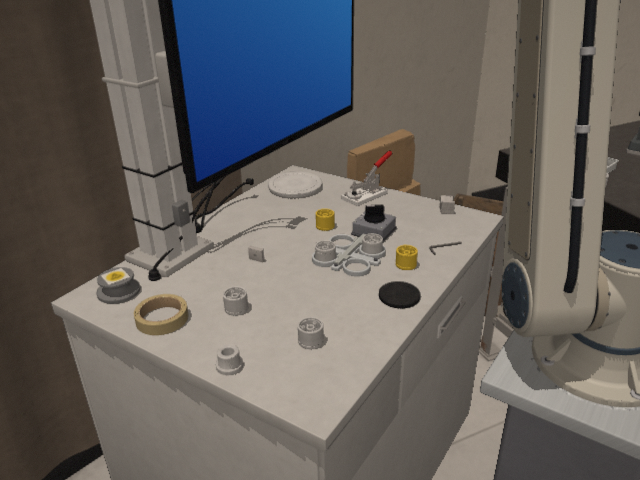

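The side view shows the loose spares at about (236,300) and (311,332). The flanged bystander is at (229,360) and the yellow decoys at (325,219) and (407,257). In the fixture, housings sit at (325,252) and (372,244), and the empty rings are at about (342,242) and (357,268). Next I'll locate these in world coordinates.

```bash
cat > h.py <<'E'
import numpy as np,cv2
from workcell import env
from scipy.spatial.transform import Rotation as R
def cloud(f):
    H,W=f["depth"].shape;fl=H/2/np.tan(np.radians(f["fov_y"])/2)
    u,v=np.meshgrid(np.arange(W),np.arange(H));d=f["depth"]
    P=np.stack([(u-f["cx"])/fl*d,-(v-f["cy"])/fl*d,-d],-1)
    E=f["extrinsics"];return P@E[:3,:3].T+E[:3,3]
def topdown(f,x0,x1,y0,y1,z,s=1000):
    # rectified picture of plane z; col->-y, row->-x  (x up, y left)
    fl=240/np.tan(np.radians(f["fov_y"])/2);E=f["extrinsics"]
    X,Y=np.meshgrid(np.arange(x1,x0,-1/s),np.arange(y1,y0,-1/s),indexing="ij")
    P=(np.stack([X,Y,np.full_like(X,z)],-1)-E[:3,3])@E[:3,:3]
    m1=(P[...,0]/-P[...,2]*fl+f["cx"]).astype(np.float32);m2=(-P[...,1]/-P[...,2]*fl+f["cy"]).astype(np.float32)
    return cv2.remap(f["color"],m1,m2,cv2.INTER_LINEAR)
E
python3 - <<'E'
from h import *
f=env.grab_frame("side");C=cloud(f)
for n,(u,v) in dict(sp1=(236,292),sp2=(311,323),fl=(229,352),h1=(325,245),h2=(372,238),e1=(342,242),e2=(357,268),dial=(374,208),y1=(325,213),y2=(407,250),bench=(290,270),cap=(399,294),tape=(145,305)).items():
    p=C[v-2:v+3,u-2:u+3].reshape(-1,3);print(n,np.median(p,0).round(3))
E
```

```text
sp1 [0.627 0.225 0.032]
sp2 [0.446 0.223 0.032]
fl [0.524 0.358 0.023]
h1 [ 0.585 -0.017  0.032]
h2 [ 0.512 -0.097  0.034]
e1 [ 0.588 -0.092  0.002]
e2 [ 0.5   -0.017  0.001]
dial [ 0.55  -0.172  0.068]
y1 [ 0.672 -0.141  0.034]
y2 [ 0.422 -0.095  0.032]
bench [0.616 0.07  0.001]
cap [0.372 0.031 0.011]
tape [0.754 0.346 0.021]
```

```bash
python3 -m handwheel '[[0,0,0,0,0.02,0.04,0.085],[0,0,0,0.025,0.04,0.015,0.085],[0,0,0,0.025,0.04,0.015,0.085],[0,0,0,0.025,0.04,0.01,0.085],[0,0,0,0.025,0.04,0.01,0.085],[0,0,0,0.025,0.04,0.01,0.085],[0,0,0,0.025,0.04,0,0.085],[0,0,0,0.025,0.04,0,0.085],[0,0,0,0.025,0.04,0,0.085],[0,0,0,0.025,0.04,0,0.085],[0,0,0,0.025,0.04,0,0.085],[0,0,0,0.02,0.03,0,0.085]]'
python3 - <<'E'
from h import *
s=env.sense();print(s["time_s"],s["tcp_pos"],s["qpos"])
f=env.grab_frame("wrist");print(f["extrinsics"].round(3),f["fov_y"]);cv2.imwrite("pics/w1.png",f["color"])
E
```

```text
time_s: 1.35
tcp_pos: [0.4914, -0.0513, 0.3449]
orientation: [0.646, -3.074, -0.001]
ft_force: [0.4, -0.3, -0.0]
finger_gap: 0.994
1.35 [ 0.49138691 -0.05127321  0.34486467] [ 2.13536205e-01  1.34462562e-01  2.06467756e-01 -4.55145614e-04
 -1.64340381e+00 -1.37006480e+00]
[[-0.403 -0.873 -0.275  0.421]
 [ 0.915 -0.384 -0.122 -0.082]
 [ 0.001 -0.301  0.954  0.474]
 [ 0.     0.     0.     1.   ]] 70.1122862368161
```

View pics/w1.png

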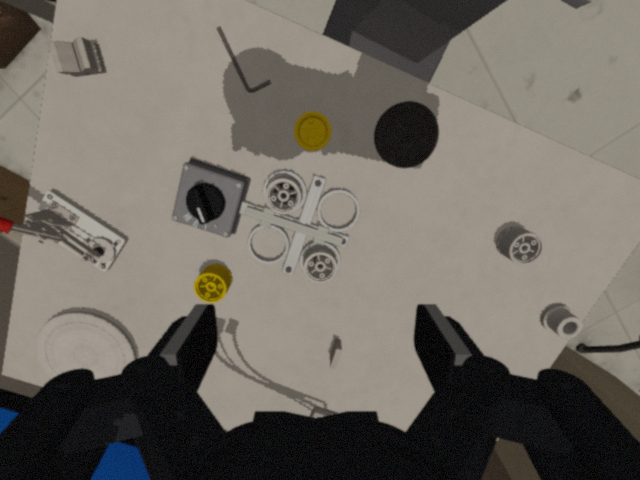

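The wrist view shows the empty rings at about (338,208) and (268,242). The seated housings are at (285,193) and (320,262), and a spare is at (519,243). The flanged part is at (562,320) and the dial at (205,202). Now I'll measure them.

```bash
cat >> h.py <<'E'
def fitc(pts,r):
    from scipy.optimize import least_squares
    c=np.median(pts,0)
    g=least_squares(lambda c:np.hypot(*(pts-c).T)-r,c,loss="soft_l1",f_scale=.001)
    return g.x,np.std(g.fun)
E
python3 - <<'E'
from h import *
f=env.grab_frame("wrist");C=cloud(f)
print("bench",np.median(C[215:225,380:400].reshape(-1,3),0))
def top(uv,z0,z1,w=40):
    u,v=uv;m=np.zeros(C.shape[:2],np.uint8);m[v-w:v+w,u-w:u+w]=1
    m&=((C[...,2]>z0)&(C[...,2]<z1)).astype(np.uint8)
    p=C[m>0]
    return p
for n,uv in dict(h1=(285,193),h2=(320,265),sp2=(522,246),y=(212,287)).items():
    p=top(uv,.030,.045,24); h,_=cv2.minEnclosingCircle((p[:,:2]*1000).astype(np.float32))[0:2];print(n,len(p),p.mean(0).round(4),np.median(p[:,2]).round(4),"encl",np.round(h,1),round(_,1))
T=topdown(f,0.40,0.66,-.24,.06,.012,2000);cv2.imwrite("pics/td.png",T)
T=topdown(f,0.40,0.66,-.24,.26,.038,1400);cv2.imwrite("pics/td38.png",T)
E
```

```text
bench [4.85243941e-01 6.35038142e-02 4.80500384e-04]
h1 611 [ 0.5067 -0.0899  0.0359] 0.0357 encl [506.6 -90. ] 23.1
h2 568 [ 0.5772 -0.0064  0.0356] 0.0354 encl [577.1  -6.5] 23.2
sp2 717 [0.4408 0.2365 0.0353] 0.0351 encl [441.3 236.5] 23.5
y 593 [ 0.6668 -0.1351  0.0354] 0.0352 encl [ 667.  -134.5] 23.7
```

View pics/td.png

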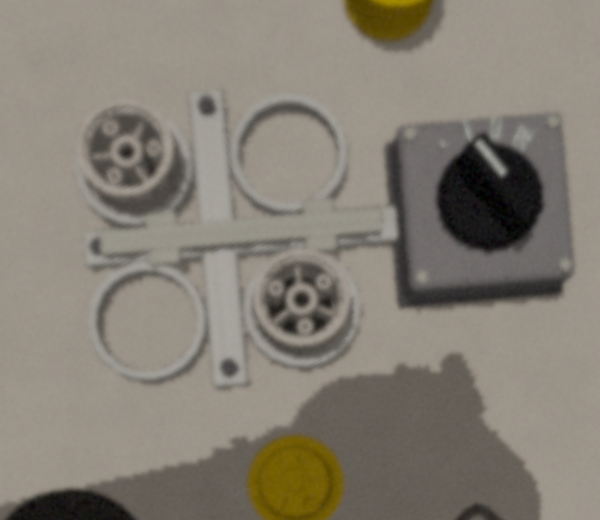

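View pics/td38.png

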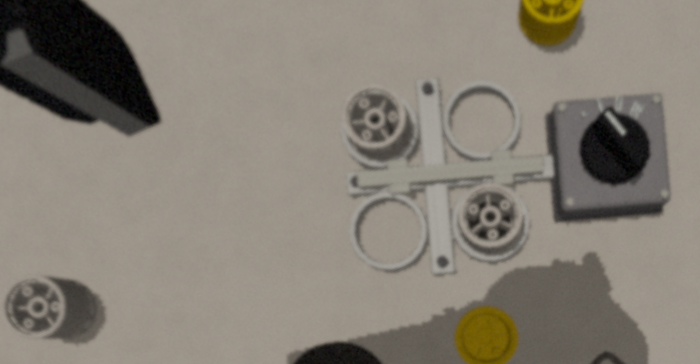

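```bash
python3 -m handwheel '[[0,0,6.6,-0.005,0.036,0,0.085],[0,0,6.6,-0.005,0.036,-0.015,0.085],[0,0,6.6,-0.01,0.036,-0.025,0.085],[0,0,6.6,-0.01,0.036,-0.025,0.085],[0,0,0,-0.01,0.036,-0.025,0.085],[0,0,0,-0.005,0.036,-0.025,0.085],[0,0,0,-0.005,0.036,-0.02,0.085],[0,0,0,0,0.036,-0.01,0.085],[0,0,0,0,0,0,0.085]]'
cat >> h.py <<'E'
def st():
    s=env.sense();r=R.from_rotvec(s["orientation"]).as_matrix()
    print("t",round(s["time_s"],2),"tcp",s["tcp_pos"].round(4),"jaw",np.degrees(np.arctan2(r[1,1],r[0,1])).round(2),"zax",r[:,2].round(3),"F",s["ft_force"].round(1),"gap",round(s["finger_gap"]*85.4,1),"q6",s["qpos"][5].round(2));return s
E
python3 - <<'E'
from h import *
st()
f=env.grab_frame("wrist");cv2.imwrite("pics/w2.png",f["color"]);print(f["extrinsics"].round(3))
C=cloud(f);np.save("C.npy",C)
m=(C[...,2]>.03)&(C[...,2]<.045);n,l,s,c=cv2.connectedComponentsWithStats(m.astype(np.uint8))
for i in range(1,n):
    if s[i,4]>300:
        p=C[l==i];e=cv2.minEnclosingCircle((p[:,:2]*1000).astype(np.float32));print(c[i].round(),s[i,4],p.mean(0).round(4),e)
E
```

```text
time_s: 2.35
tcp_pos: [0.4395, 0.2363, 0.1979]
orientation: [1.331, -2.841, 0.001]
ft_force: [-1.0, -0.6, 0.2]
finger_gap: 0.997
t 2.35 tcp [0.4395 0.2363 0.1979] jaw 140.21 zax [-0.003 -0.002 -1.   ] F [-1.  -0.6  0.2] gap 85.1 q6 -1.5
[[-0.768 -0.611 -0.19   0.391]
 [ 0.64  -0.733 -0.23   0.177]
 [ 0.001 -0.298  0.955  0.327]
 [ 0.     0.     0.     1.   ]]
[ 10. 110.] 723 [0.5653 0.007  0.0354] ((573.2698974609375, -1.3365392684936523), 22.196857452392578)
[314. 228.] 1071 [0.4416 0.2366 0.0364] ((440.8165283203125, 236.6451873779297), 23.11879539489746)
[339. 369.] 708 [0.517  0.3663 0.0339] ((517.5982666015625, 367.5937805175781), 19.219345092773438)
```

View pics/w2.png

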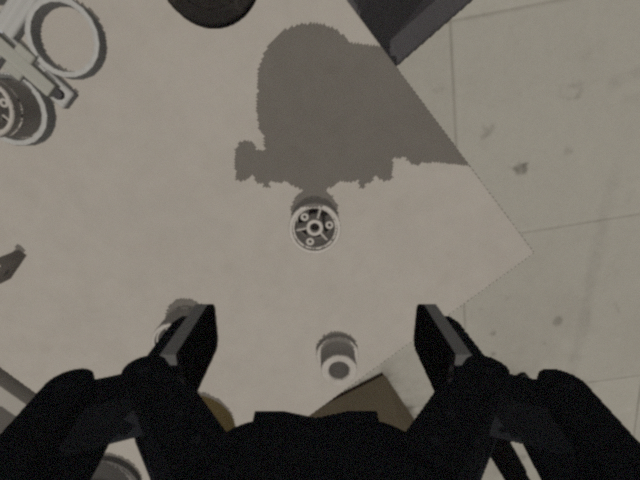

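The spare at (315,228) is bare grey metal with straight sides, and it measures 23.1 mm radius at (0.441, 0.2367). The flanged part is separate, at (338,360). I'll descend on the spare and grip it.

```bash
python3 -m handwheel '[[0,0,0,0.0015,0.0005,-0.04,0.085],[0,0,0,0,0,-0.04,0.085],[0,0,0,0,0,-0.04,0.085],[0,0,0,0,0,-0.03,0.085],[0,0,0,0,0,-0.0135,0.085],[0,0,0,0,0,0,0.04],[0,0,0,0,0,0,0.04],[0,0,0,0,0,0,0.04],[0,0,0,0,0,0,0.04],[0,0,0,0,0,0,0.04]]'
python3 - <<'E'
from h import *
st()
E
```

```text
time_s: 3.4
tcp_pos: [0.4435, 0.2353, 0.0388]
orientation: [-1.328, 2.843, 0.001]
ft_force: [-0.9, -0.4, 6.9]
finger_gap: 0.505
t 3.4 tcp [0.4435 0.2353 0.0388] jaw 140.08 zax [ 0.003  0.002 -1.   ] F [-0.9 -0.4  6.9] gap 43.1 q6 -1.5
```

```bash
python3 -m handwheel '[[0,0,0,0,0,0,0.04],[0,0,0,0,0,0,0.04]]'
python3 - <<'E'
from h import *
st()
f=env.grab_frame("wrist");cv2.imwrite("pics/w3.png",f["color"])
E
```

```text
time_s: 3.6
tcp_pos: [0.4435, 0.2354, 0.0388]
orientation: [-1.328, 2.843, 0.001]
ft_force: [-0.6, -1.1, 6.3]
finger_gap: 0.509
t 3.6 tcp [0.4435 0.2354 0.0388] jaw 140.08 zax [ 0.003  0.002 -1.   ] F [-0.6 -1.1  6.3] gap 43.5 q6 -1.5
```

View pics/w3.png

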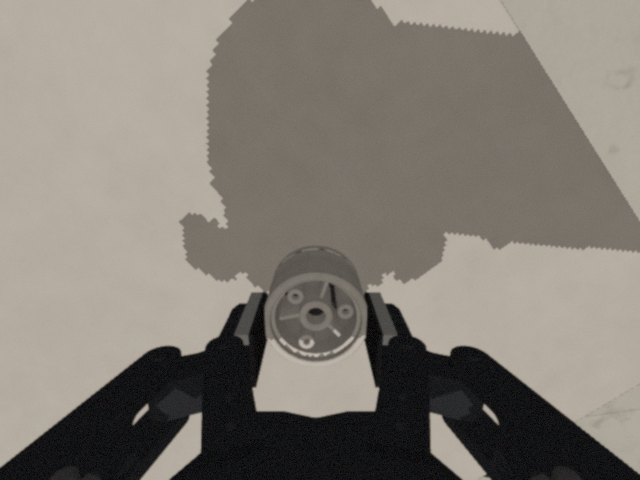

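The spare is held between the pads, with its top centred at (316,316). The measured pose is a few mm off the command, so I'll lift and check how the offset behaves.

```bash
python3 -m handwheel '[[0,0,0,0,0,0.02,0.04],[0,0,0,0,0,0.04,0.04],[0,0,0,0,0,0,0.04]]'
python3 - <<'E'
from h import *
st()
f=env.grab_frame("wrist");C=cloud(f);cv2.imwrite("pics/w4.png",f["color"])
print(C[290:345:10,316].round(4)); print(C[316,280:355:10].round(4))
E
```

```text
time_s: 3.95
tcp_pos: [0.4453, 0.2369, 0.1026]
orientation: [-1.326, 2.836, 0.003]
ft_force: [0.6, 0.5, -1.0]
finger_gap: 0.511
t 3.95 tcp [0.4453 0.2369 0.1026] jaw 140.12 zax [ 0.009  0.007 -1.   ] F [ 0.6  0.5 -1. ] gap 43.6 q6 -1.5
[[0.4406 0.2314 0.0852]
 [0.4404 0.2312 0.0957]
 [0.4463 0.2383 0.0881]
 [0.4481 0.2405 0.0922]
 [0.4495 0.2421 0.0972]
 [0.4565 0.2505 0.0887]]
[[0.4597 0.2285 0.0917]
 [0.4556 0.231  0.0929]
 [0.4508 0.2326 0.0961]
 [0.4492 0.2375 0.0914]
 [0.4461 0.2409 0.0903]
 [0.4399 0.2403 0.0979]
 [0.4368 0.2435 0.0971]
 [0.4334 0.2462 0.0972]]
```

```bash
python3 -m handwheel '[[0,0,0,0,0,0,0.04]]'; python3 -m handwheel '[[0,0,0,0,0,0,0.04]]'
```

```text
time_s: 4.1
tcp_pos: [0.442, 0.2348, 0.0971]
orientation: [-1.328, 2.846, 0.001]
ft_force: [0.3, 1.4, -0.7]
finger_gap: 0.511
time_s: 4.2
tcp_pos: [0.4416, 0.2343, 0.0961]
orientation: [1.328, -2.845, 0.0]
ft_force: [-0.8, 0.4, -1.3]
finger_gap: 0.511
```

View pics/w4.png

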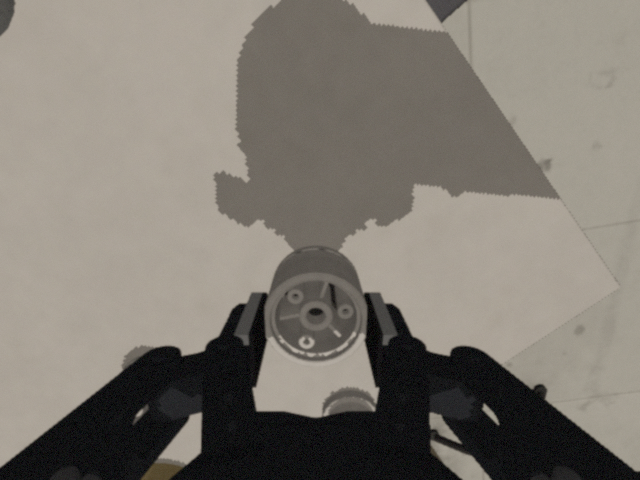

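```bash
cat >> h.py <<'E'
def ray(f,u,v,z):
    fl=240/np.tan(np.radians(f["fov_y"])/2);E=f["extrinsics"]
    d=E[:3,:3]@np.array([(u-f["cx"])/fl,-(v-f["cy"])/fl,-1]);return E[:3,3]+d*(z-E[2,3])/d[2]
E
python3 - <<'E'
from h import *
s=st();f=env.grab_frame("wrist");zt=s["tcp_pos"][2]
x,y=s["tcp_pos"][:2]
T=topdown(f,x-.05,x+.05,y-.05,y+.05,zt-.0008,6000);cv2.imwrite("pics/td5.png",T)
C=cloud(f);m=(C[...,2]>zt-.004)&(C[...,2]<zt+.004)&(np.hypot(C[...,0]-x,C[...,1]-y)<.035)
m[:, :255]=0;m[:,375:]=0
p=C[m];print(len(p),cv2.minEnclosingCircle((p[:,:2]*1000).astype(np.float32)),p.mean(0))
print(ray(f,315,316.5,zt-.0008)-s["tcp_pos"])
E
```

```text
t 4.2 tcp [0.4416 0.2343 0.0961] jaw 140.04 zax [-0.001 -0.001 -1.   ] F [-0.8  0.4 -1.3] gap 43.6 q6 -1.5
3318 ((439.9119873046875, 231.4372100830078), 26.47450065612793) [0.44085181 0.23304405 0.09496736]
[-0.00157478 -0.00233842 -0.0008    ]
```

View pics/td5.png

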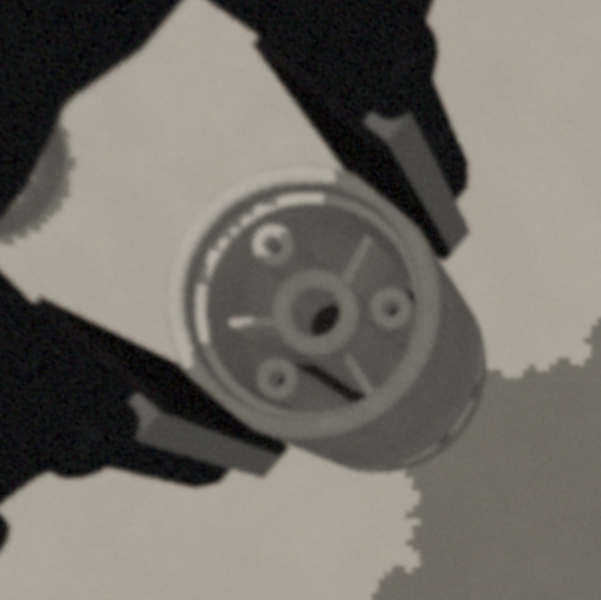

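```bash
python3 -m handwheel '[[0,0,0,0.01,-0.02,0.01,0.04],[0,0,0,0.015,-0.04,0.015,0.04],[0,0,0,0.015,-0.04,0,0.04],[0,0,0,0.01,-0.04,0,0.04],[0,0,0,0.005,-0.025,0,0.04],[0,0,0,0,-0.01,0,0.04],[0,0,0,0,0,0,0.04]]'
python3 - <<'E'
from h import *
st();f=env.grab_frame("wrist");cv2.imwrite("pics/w6.png",f["color"])
cv2.imwrite("pics/td6.png",topdown(f,0.44,0.64,-.15,.05,.012,3000))
E
```

```text
time_s: 4.95
tcp_pos: [0.4967, 0.0587, 0.1211]
orientation: [1.325, -2.847, -0.0]
ft_force: [0.5, 0.3, -0.2]
finger_gap: 0.509
t 4.95 tcp [0.4967 0.0587 0.1211] jaw 139.94 zax [-0.001 -0.    -1.   ] F [ 0.5  0.3 -0.2] gap 43.4 q6 -1.13
```

View pics/w6.png

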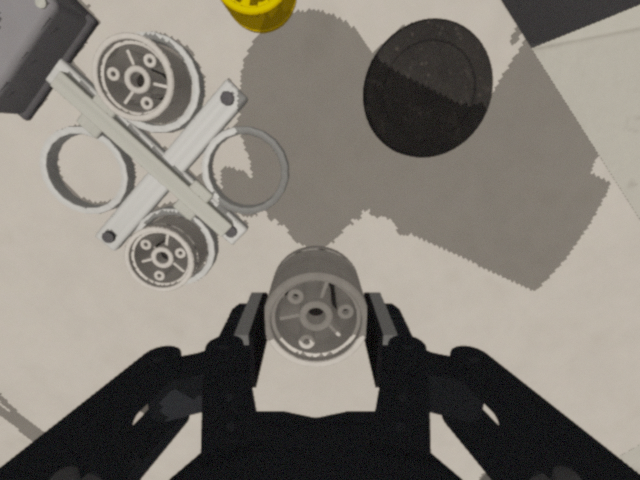

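View pics/td6.png

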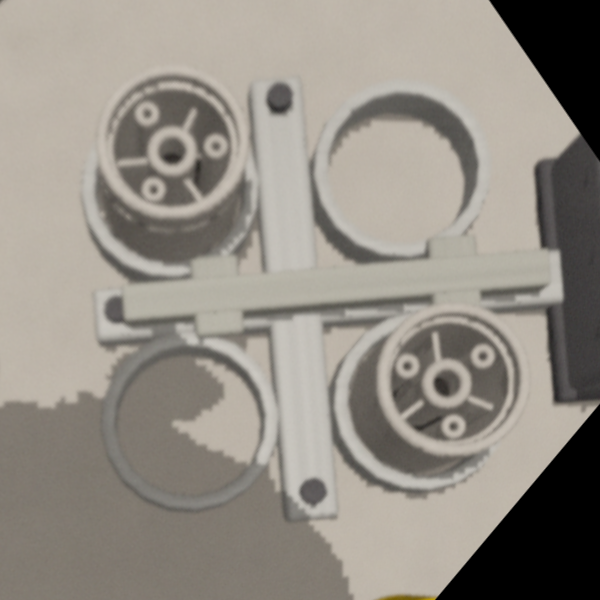

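```bash
python3 -m handwheel '[[0,0,0,0.001,-0.02,0,0.04],[0,0,0,0.001,-0.025,-0.005,0.04],[0,0,0,0.001,-0.02,-0.02,0.04],[0,0,0,0,-0.0057,-0.026,0.04],[0,0,0,0,0,-0.01,0.04],[0,0,0,0,0,0,0.04],[0,0,0,0,0,0,0.04]]'
python3 - <<'E'
from h import *
st();f=env.grab_frame("wrist");cv2.imwrite("pics/w7.png",cv2.resize(f["color"][140:400,170:470],None,fx=2.3,fy=2.3,interpolation=cv2.INTER_CUBIC))
E
```

```text
time_s: 5.7
tcp_pos: [0.5008, -0.01, 0.0615]
orientation: [-1.331, 2.845, -0.001]
ft_force: [0.7, -0.2, -0.5]
finger_gap: 0.509
t 5.7 tcp [ 0.5008 -0.01    0.0615] jaw 140.15 zax [ 0.001 -0.    -1.   ] F [ 0.7 -0.2 -0.5] gap 43.5 q6 -0.99
```

View pics/w7.png

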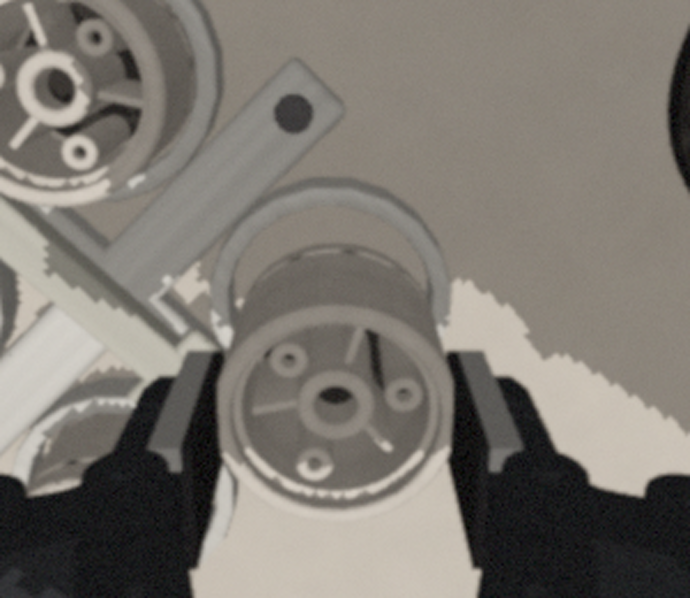

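```bash
cat >> h.py <<'E'
def proj(f,P):
    fl=240/np.tan(np.radians(f["fov_y"])/2);E=f["extrinsics"];p=(P-E[:3,3])@E[:3,:3]
    return np.stack([p[:,0]/-p[:,2]*fl+f["cx"],-p[:,1]/-p[:,2]*fl+f["cy"]],-1)
def circ(img,f,c,r,z,col,cr,k):
    t=np.linspace(0,2*np.pi,200);P=np.stack([c[0]+r*np.cos(t),c[1]+r*np.sin(t),0*t+z],-1)
    q=((proj(f,P)-cr)*k).astype(int);cv2.polylines(img,[q.reshape(-1,1,2)],True,col,1)
E
python3 - <<'E'
from h import *
s=st();f=env.grab_frame("wrist");p=s["tcp_pos"];k=2.6
ims=[]
for off,zo in(((-.0016,-.0023),-.0388),((0,0),-.0428)):
    im=cv2.resize(f["color"][180:380,240:392],None,fx=k,fy=k,interpolation=cv2.INTER_CUBIC);cr=np.array([240,180])
    circ(im,f,(.4988,-.0132),.030,.012,(0,0,255),cr,k);circ(im,f,(.4988,-.0132),.025,.012,(0,0,255),cr,k)
    circ(im,f,p[:2]+off,.023,p[2]+zo,(0,255,0),cr,k);circ(im,f,p[:2]+off,.023,p[2]+zo+.038,(255,0,0),cr,k);ims.append(im)
cv2.imwrite("pics/ov7.png",np.hstack(ims))
E
```

```text
t 5.75 tcp [ 0.5011 -0.01    0.0619] jaw 140.14 zax [ 0.002  0.    -1.   ] F [0.6 0.7 0.5] gap 43.4 q6 -0.99
```

View pics/ov7.png

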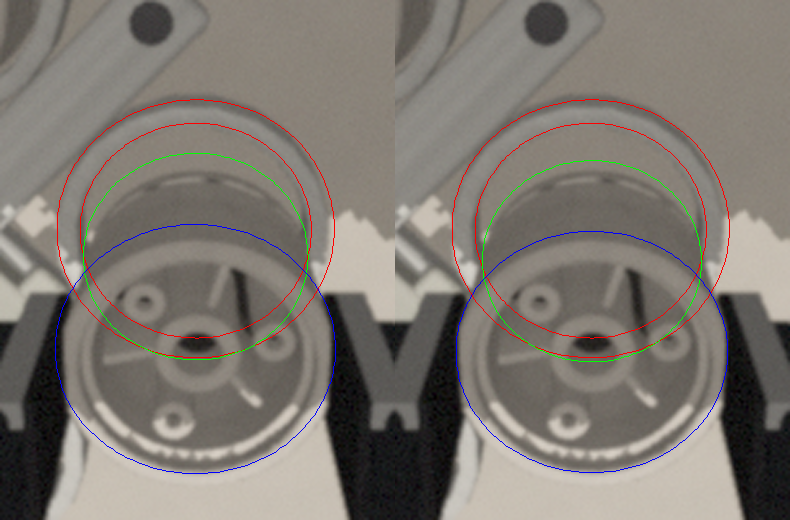

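```bash
cat > fit.py <<'E'
from h import *
from scipy.optimize import least_squares
def fitpart(f,p,left,right,apex,bot,bapex,r=.0222,bapu=None):
    t=np.linspace(0,2*np.pi,400)
    def mod(q):
        T=proj(f,np.stack([p[0]+q[0]+r*np.cos(t),p[1]+q[1]+r*np.sin(t),0*t+p[2]+q[2]+.038],-1))
        B=proj(f,np.stack([p[0]+q[0]+r*np.cos(t),p[1]+q[1]+r*np.sin(t),0*t+p[2]+q[2]],-1))
        return np.array([T[:,0].min()-left,T[:,0].max()-right,T[:,1].min()-apex,T[:,1].max()-bot,B[:,1].min()-bapex])
    g=least_squares(mod,[0,0,-.04],x_scale=.001,diff_step=1e-3);return g.x,mod(g.x)
E
python3 - <<'E'
from fit import *
s=st();f=env.grab_frame("wrist");p=s["tcp_pos"];k=2.6
L,Rr,A,B,b=240+64/k,240+330/k,180+240/k,180+472/k,180+174/k
for r in(.0220,.0225,.023):
    x,e=fitpart(f,p,L,Rr,A,B,b,r);print(r,x.round(4),e.round(1))
E
```

```text
t 5.8 tcp [ 0.5012 -0.0101  0.062 ] jaw 140.13 zax [ 0.002  0.    -1.   ] F [ 0.1 -0.6 -0.2] gap 43.7 q6 -0.99
0.022 [ 0.0003  0.0004 -0.0419] [ 0.9 -0.9  0.9  0.6 -1.8]
0.0225 [ 0.0013  0.0016 -0.0447] [ 0.8 -0.8  0.7  0.6 -1.6]
0.023 [ 0.0023  0.0028 -0.0474] [ 0.8 -0.8  0.5  0.6 -1.3]
```

```bash
python3 -m handwheel '[[0,0,0,-0.0027,-0.0035,0,0.04],[0,0,0,0,0,-0.003,0.04],[0,0,0,0,0,0,0.04],[0,0,0,0,0,0,0.04]]'
python3 - <<'E'
from h import *
s=st();f=env.grab_frame("wrist");p=s["tcp_pos"];k=3
im=cv2.resize(f["color"][180:380,220:412],None,fx=k,fy=k,interpolation=cv2.INTER_CUBIC);cr=np.array([220,180])
circ(im,f,(.4988,-.0132),.030,.012,(0,0,255),cr,k)
circ(im,f,p[:2]+[.0005,.0006],.0222,p[2]-.0425,(0,255,0),cr,k)
cv2.imwrite("pics/ov8.png",im)
E
```

```text
time_s: 6.25
tcp_pos: [0.4974, -0.0146, 0.0578]
orientation: [1.329, -2.847, 0.0]
ft_force: [0.2, -0.6, -0.5]
finger_gap: 0.508
t 6.25 tcp [ 0.4974 -0.0146  0.0578] jaw 140.04 zax [-0. -0. -1.] F [ 0.2 -0.6 -0.5] gap 43.4 q6 -0.98
```

View pics/ov8.png

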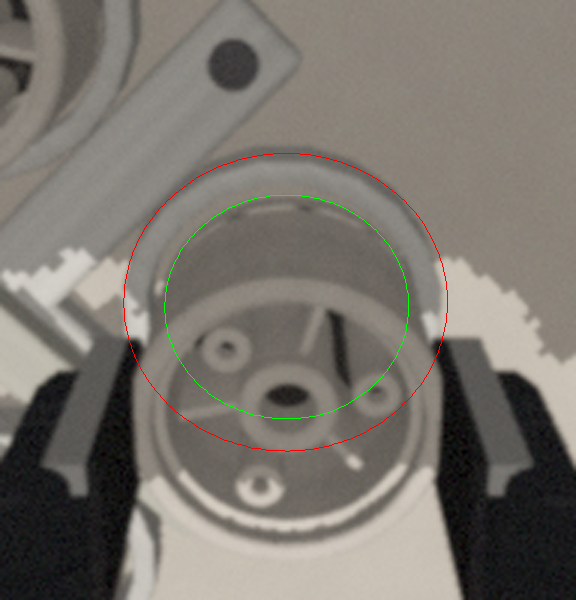

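```bash
python3 -m handwheel '[[0,0,0,0,0,0,0.04]]';python3 -m handwheel '[[0,0,0,0.0003,0,-0.004,0.04],[0,0,0,0,0,-0.004,0.04],[0,0,0,0,0,-0.002,0.04],[0,0,0,0,0,0,0.04]]'
```

```text
time_s: 6.4
tcp_pos: [0.4975, -0.0145, 0.0578]
orientation: [-1.329, 2.847, -0.0]
ft_force: [-0.5, 0.1, -0.2]
finger_gap: 0.509
time_s: 6.8
tcp_pos: [0.4979, -0.0144, 0.0474]
orientation: [-1.329, 2.847, 0.0]
ft_force: [1.4, 0.0, -0.9]
finger_gap: 0.512
```

```bash
python3 -m handwheel '[[0,0,0,0,0,-0.003,0.04],[0,0,0,0,0,-0.002,0.04],[0,0,0,0,0,0,0.04]]'; python3 -m handwheel '[[0,0,0,0,0,-0.003,0.04],[0,0,0,0,0,0,0.04]]'
```

```text
time_s: 7.1
tcp_pos: [0.498, -0.0144, 0.0426]
orientation: [-1.329, 2.846, -0.0]
ft_force: [2.1, 0.3, -1.3]
finger_gap: 0.512
time_s: 7.3
tcp_pos: [0.498, -0.0144, 0.0396]
orientation: [-1.329, 2.846, -0.0]
ft_force: [2.7, 0.7, -1.3]
finger_gap: 0.509
```

```bash
python3 -m handwheel '[[0,0,0,0.001,0.0003,0,0.04],[0,0,0,0,0,-0.002,0.04],[0,0,0,0,0,0,0.04]]'
```

```text
time_s: 7.6
tcp_pos: [0.4984, -0.0144, 0.0388]
orientation: [1.329, -2.846, 0.0]
ft_force: [-3.2, 1.9, 11.1]
finger_gap: 0.505
```

```bash
python3 -m handwheel '[[0,0,0,0,0,0.001,0.064],[0,0,0,0,0,0,0.064],[0,0,0,0,0,0,0.064],[0,0,0,0,0,0.02,0.064],[0,0,0,0,0,0.04,0.064],[0,0,0,0,0.02,0.03,0.064],[0,0,0,0,0.03,0.01,0.085],[0,0,0,0,0,0,0.085]]'
python3 - <<'E'
from h import *
s=st();f=env.grab_frame("wrist");cv2.imwrite("pics/w9.png",f["color"])
cv2.imwrite("pics/td9.png",topdown(f,0.44,0.64,-.15,.05,.038,3000))
E
```

```text
time_s: 8.4
tcp_pos: [0.5, 0.0381, 0.1407]
orientation: [-1.33, 2.841, -0.0]
ft_force: [0.2, -0.0, -0.0]
finger_gap: 0.996
t 8.4 tcp [0.5    0.0381 0.1407] jaw 140.17 zax [ 0.004  0.002 -1.   ] F [ 0.2 -0.  -0. ] gap 85.1 q6 -1.08
```

View pics/w9.png

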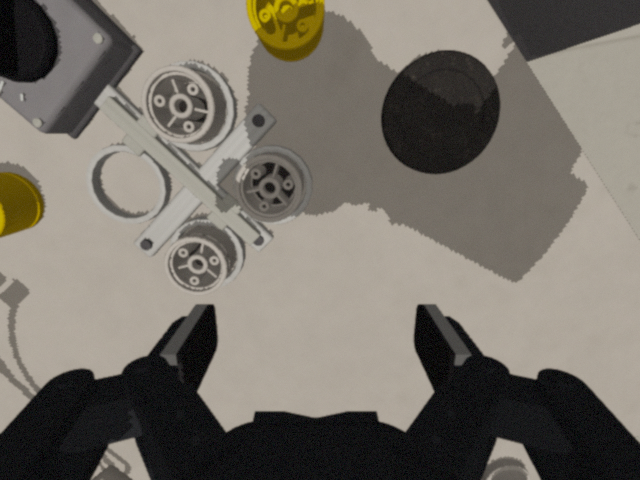

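View pics/td9.png

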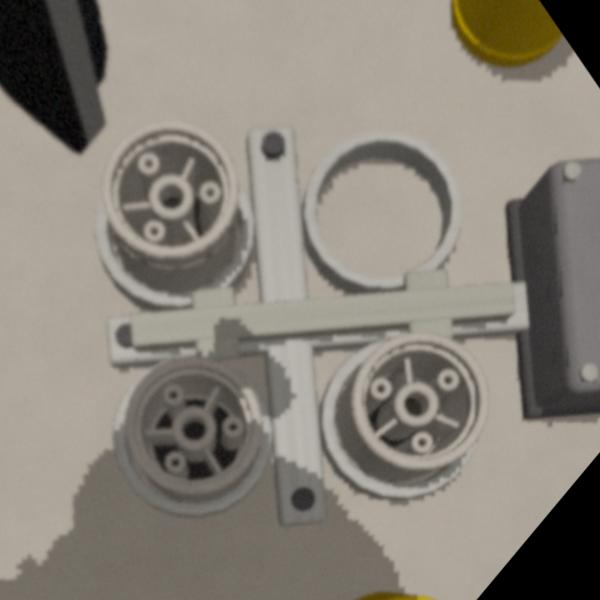

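The first housing is in its ring and looks like its neighbours at (272,185). I'll check its height while going to the second spare.

```bash
python3 - <<'E'
from h import *
f=env.grab_frame("wrist");C=cloud(f)
for n,c in dict(h1=(.506,-.089),h2=(.5767,-.0073),new=(.498,-.0147)).items():
    m=(np.hypot(C[...,0]-c[0],C[...,1]-c[1])<.027)&(C[...,2]>.025)&(C[...,2]<.06);z=C[m][:,2];print(n,np.percentile(z,[50,80,95]).round(4))
E
python3 -m handwheel '[[0,0,0,0.01,0.015,0.02,0.085],[0,0,0,0.022,0.032,0.02,0.085],[0,0,0,0.022,0.032,0.01,0.085],[0,0,0,0.022,0.032,0.005,0.085],[0,0,0,0.022,0.032,0,0.085],[0,0,0,0.022,0.032,0,0.085],[0,0,0,0.007,0.012,0,0.085],[0,0,0,0,0,0,0.085],[0,0,0,0,0,0,0.085]]'
python3 - <<'E'
from h import *
st();f=env.grab_frame("wrist");cv2.imwrite("pics/w10.png",f["color"])
C=cloud(f)
m=(C[...,2]>.03)&(C[...,2]<.045);n,l,s,c=cv2.connectedComponentsWithStats(m.astype(np.uint8))
for i in range(1,n):
    if s[i,4]>300:
        p=C[l==i];e=cv2.minEnclosingCircle((p[:,:2]*1000).astype(np.float32));print(c[i].round(),s[i,4],p.mean(0).round(4),e)
E
```

```text
h1 [0.0344 0.0381 0.039 ]
h2 [0.0341 0.038  0.0389]
new [0.0348 0.0382 0.039 ]
time_s: 9.4
tcp_pos: [0.6255, 0.2218, 0.1924]
orientation: [1.327, -2.845, 0.001]
ft_force: [-0.1, -0.9, 0.6]
finger_gap: 0.996
t 9.4 tcp [0.6255 0.2218 0.1924] jaw 140.02 zax [-0.002 -0.001 -1.   ] F [-0.1 -0.9  0.6] gap 85.1 q6 -1.27
[129. 157.] 313 [0.7054 0.0775 0.0308] ((706.0340576171875, 77.18743896484375), 17.69888687133789)
[333. 238.] 1191 [0.6198 0.2386 0.0361] ((619.8875732421875, 238.4474334716797), 23.191579818725586)
[509. 272.] 965 [0.5181 0.3661 0.0339] ((517.8056030273438, 367.32855224609375), 19.047630310058594)
[102. 325.] 1180 [0.8398 0.1653 0.0375] ((839.6982421875, 167.54150390625), 44.84107971191406)
```

View pics/w10.png

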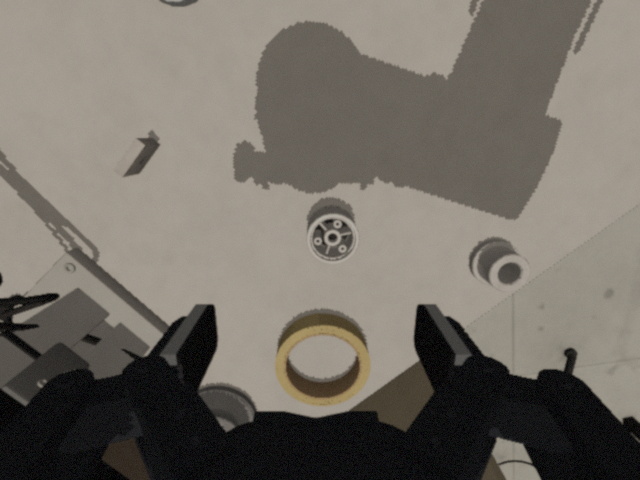

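The second spare is at pixel (333,238): bare grey, straight-sided, 23.2 mm radius, at (0.6198, 0.2385). The flanged part at (500,268) is stepped and the roll at (323,362) is tape. I'll grip the spare.

```bash
python3 -m handwheel '[[0,0,0,-0.0055,0.0165,-0.035,0.085],[0,0,0,0,0,-0.04,0.085],[0,0,0,0,0,-0.04,0.085],[0,0,0,0,0,-0.03,0.085],[0,0,0,0,0,-0.012,0.085],[0,0,0,0,0,0,0.04],[0,0,0,0,0,0,0.04],[0,0,0,0,0,0,0.04],[0,0,0,0,0,0,0.04],[0,0,0,0,0,0,0.04]]'
python3 -m handwheel '[[0,0,0,0,0,0.02,0.04],[0,0,0,0,-0.01,0.04,0.04],[0,0,0,-0.01,-0.035,0.03,0.04],[0,0,0,-0.01,-0.04,0,0.04],[0,0,0,-0.01,-0.04,0,0.04],[0,0,0,-0.005,-0.04,0,0.04],[0,0,0,0,-0.035,0,0.04],[0,0,0,0,-0.015,0,0.04],[0,0,0,0,0,0,0.04],[0,0,0,0,0,0,0.04]]'
python3 - <<'E'
from h import *
st();f=env.grab_frame("wrist");cv2.imwrite("pics/w11.png",f["color"])
cv2.imwrite("pics/td11.png",topdown(f,0.44,0.64,-.15,.05,.012,3000))
E
```

```text
time_s: 10.45
tcp_pos: [0.622, 0.24, 0.0399]
orientation: [-1.328, 2.841, -0.0]
ft_force: [-0.3, -0.4, 6.2]
finger_gap: 0.504
time_s: 11.45
tcp_pos: [0.5856, 0.0247, 0.1273]
orientation: [-1.328, 2.846, 0.0]
ft_force: [0.2, 0.4, -0.2]
finger_gap: 0.508
t 11.45 tcp [0.5856 0.0247 0.1273] jaw 140.03 zax [ 0.001  0.001 -1.   ] F [ 0.2  0.4 -0.2] gap 43.4 q6 -1.01
```

View pics/w11.png

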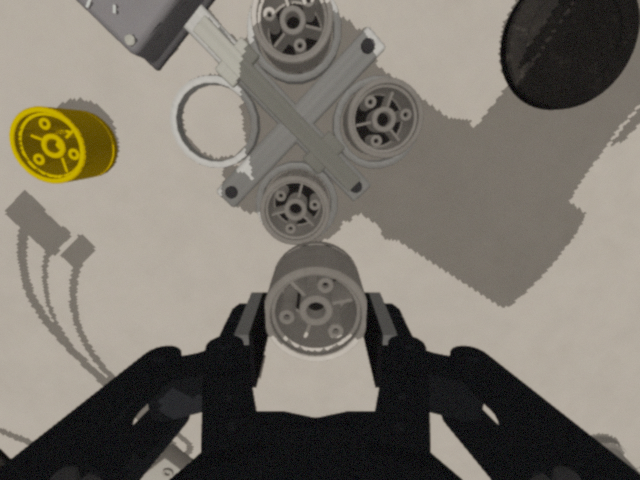

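View pics/td11.png

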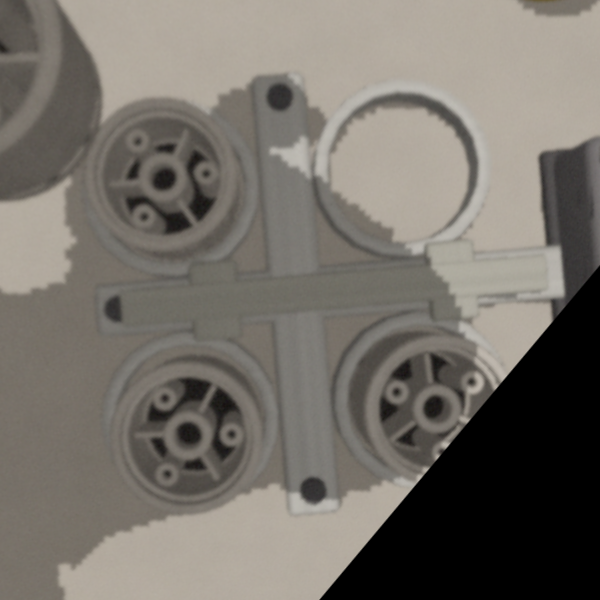

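```bash
python3 -m handwheel '[[0,0,0,0,-0.02,0,0.04],[0,0,0,0,-0.03,0,0.04],[0,0,0,0,-0.03,0,0.04],[0,0,0,-0.001,-0.02,-0.015,0.04],[0,0,0,0,-0.0077,-0.025,0.04],[0,0,0,0,0,-0.022,0.04],[0,0,0,0,0,-0.005,0.04],[0,0,0,0,0,0,0.04],[0,0,0,0,0,0,0.04],[0,0,0,0,0,0,0.04]]'
cat > ov.py <<'E'
from h import *
import sys
ring=np.array(eval(sys.argv[1]));off=np.array(eval(sys.argv[2]));k=3
s=st();f=env.grab_frame("wrist");p=s["tcp_pos"]
im=cv2.resize(f["color"][180:380,220:412],None,fx=k,fy=k,interpolation=cv2.INTER_CUBIC);cr=np.array([220,180])
circ(im,f,ring,.030,.012,(0,0,255),cr,k)
circ(im,f,p[:2]+off,.0222,p[2]-.0425,(0,255,0),cr,k)
cv2.imwrite(sys.argv[3],im)
E
python3 ov.py "(.5842,-.0834)" "(-.0003,-.0002)" pics/ov12.png
```

```text
time_s: 12.5
tcp_pos: [0.5853, -0.0829, 0.0612]
orientation: [-1.329, 2.844, -0.002]
ft_force: [0.6, 0.3, -0.2]
finger_gap: 0.509
t 12.5 tcp [ 0.5853 -0.0829  0.0612] jaw 140.11 zax [ 0.003 -0.    -1.   ] F [ 0.6  0.3 -0.2] gap 43.4 q6 -0.82
```

View pics/ov12.png

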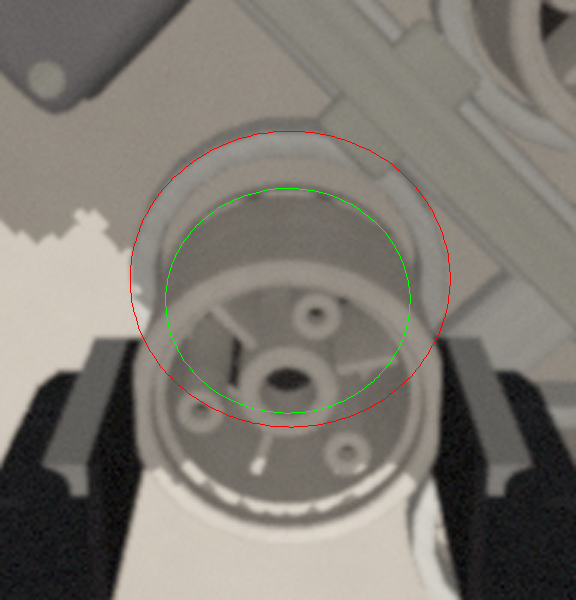

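```bash
python3 -m handwheel '[[0,0,0,0,0,-0.004,0.04],[0,0,0,0,0,-0.004,0.04],[0,0,0,0,0,-0.003,0.04],[0,0,0,0,0,0,0.04]]';python3 -m handwheel '[[0,0,0,0,0,-0.003,0.04],[0,0,0,0,0,0,0.04]]'
```

```text
time_s: 12.95
tcp_pos: [0.5839, -0.0834, 0.0481]
orientation: [1.328, -2.846, -0.001]
ft_force: [0.2, -0.0, -0.7]
finger_gap: 0.507
time_s: 13.15
tcp_pos: [0.584, -0.0834, 0.0453]
orientation: [1.329, -2.846, -0.001]
ft_force: [-0.8, -0.7, -0.8]
finger_gap: 0.507
```

```bash
python3 -m handwheel '[[0,0,0,0,0,-0.003,0.04],[0,0,0,0,0,0,0.04]]';python3 -m handwheel '[[0,0,0,0,0,-0.002,0.04],[0,0,0,0,0,0,0.04]]'; python3 -m handwheel '[[0,0,0,0,0,-0.002,0.04],[0,0,0,0,0,0,0.04]]'
```

```text
time_s: 13.35
tcp_pos: [0.584, -0.0834, 0.0424]
orientation: [1.329, -2.846, -0.001]
ft_force: [-0.1, 0.1, -0.7]
finger_gap: 0.508
time_s: 13.55
tcp_pos: [0.5841, -0.0834, 0.0405]
orientation: [1.329, -2.846, -0.0]
ft_force: [0.6, 0.5, -1.1]
finger_gap: 0.506
time_s: 13.75
tcp_pos: [0.5844, -0.0835, 0.0399]
orientation: [-1.329, 2.846, -0.001]
ft_force: [-3.8, 0.0, 5.5]
finger_gap: 0.504
```

```bash
python3 -m handwheel '[[0,0,0,0,0,0.001,0.064],[0,0,0,0,0,0,0.064],[0,0,0,0,0,0,0.064],[0,0,0,0,0,0.02,0.064],[0,0,0,0,0,0.04,0.064],[0,0,0,-0.01,0,0.045,0.085],[0,0,0,-0.02,0.02,0.045,0.085],[0,0,0,0,0.02,0.02,0.085],[0,0,0,0,0,0,0.085],[0,0,0,0,0,0,0.085]]'
python3 - <<'E'
from h import *
st();f=env.grab_frame("wrist");cv2.imwrite("pics/w13.png",f["color"]);C=cloud(f)
for n,c in dict(h1=(.506,-.089),h2=(.5767,-.0073),e2=(.498,-.0147),e1=(.584,-.084)).items():
    m=(np.hypot(C[...,0]-c[0],C[...,1]-c[1])<.027)&(C[...,2]>.025)&(C[...,2]<.06);q=C[m];z=q[:,2];print(n,np.percentile(z,[50,80,95]).round(4),cv2.minEnclosingCircle((q[z>.03][:,:2]*1000).astype(np.float32)))
cv2.imwrite("pics/td13.png",topdown(f,0.44,0.64,-.24,.03,.038,2200))
cv2.imwrite("pics/td13b.png",topdown(f,0.46,0.66,-.26,-.06,.070,3000))
E
```

```text
time_s: 14.75
tcp_pos: [0.5554, -0.0442, 0.2071]
orientation: [-1.33, 2.846, 0.001]
ft_force: [0.2, 0.5, -0.8]
finger_gap: 0.995
t 14.75 tcp [ 0.5554 -0.0442  0.2071] jaw 140.1 zax [ 0.     0.001 -1.   ] F [ 0.2  0.5 -0.8] gap 85.0 q6 -0.9
h1 [0.0352 0.0383 0.0392] ((506.6462097167969, -90.01571655273438), 23.020719528198242)
h2 [0.0344 0.0382 0.039 ] ((577.0289916992188, -6.396731853485107), 23.326536178588867)
e2 [0.0346 0.0382 0.039 ] ((498.2243957519531, -14.20229434967041), 23.228893280029297)
e1 [0.0345 0.0382 0.0391] ((582.8040161132812, -84.97989654541016), 23.165550231933594)
```

View pics/td13.png

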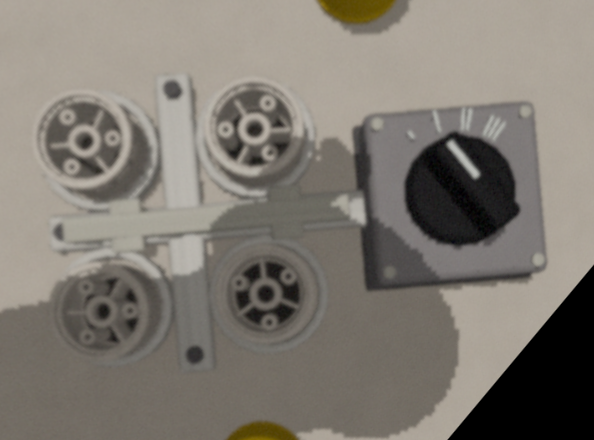

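View pics/td13b.png

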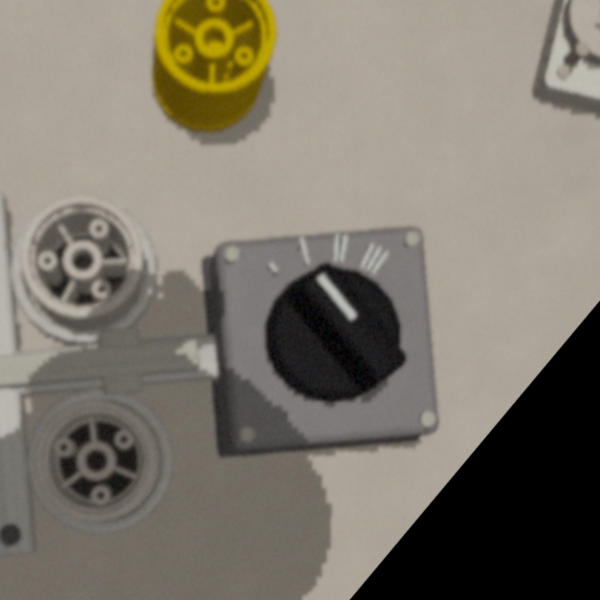

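Run:
```python
from h import *
st();f=env.grab_frame("wrist");C=cloud(f)
m=(np.hypot(C[...,0]-.5529,C[...,1]+.1777)<.035)&(C[...,2]>.06)&(C[...,2]<.085);q=C[m]
print(len(q),np.median(q,0).round(4),cv2.minAreaRect((q[:,:2]*1000).astype(np.float32)))
m=(np.hypot(C[...,0]-.5529,C[...,1]+.1777)<.06)&(C[...,2]>.03)&(C[...,2]<.039);q=C[m]
print("box",np.median(q,0).round(4),cv2.minAreaRect((q[:,:2]*1000).astype(np.float32)))
```

```text
t 14.8 tcp [ 0.555  -0.0446  0.2061] jaw 140.06 zax [-0.002  0.    -1.   ] F [-0.4  0.5  0. ] gap 85.1 q6 -0.9
1429 [ 0.5516 -0.1773  0.0699] ((553.0363159179688, -177.93829345703125), (43.81123352050781, 14.70150375366211), 38.879581451416016)
box [ 0.5466 -0.1764  0.0352] ((553.2650756835938, -178.04067993164062), (80.07302856445312, 80.3154525756836), 4.8833489418029785)
```

All four housings read the same height (0.038–0.039) and sit within about 2 mm of their ring centres. The dial axis is at (0.5530, -0.1779), and the bar is at 38.9°, which is the rest position. I'll approach the dial now.

```bash
python3 -m handwheel '[[0,0,-4,0,-0.02,0,0.05],[0,0,-4,0,-0.035,0,0.05],[0,0,-3.1,-0.002,-0.035,-0.015,0.05],[0,0,0,0,-0.03,-0.03,0.05],[0,0,0,0,-0.013,-0.03,0.05],[0,0,0,0,0,-0.03,0.05],[0,0,0,0,0,0,0.05],[0,0,0,0,0,0,0.05]]'
python3 - <<'E'
from h import *
st();f=env.grab_frame("wrist");cv2.imwrite("pics/w14.png",f["color"])
E
```

```text
time_s: 15.65
tcp_pos: [0.553, -0.1781, 0.1017]
orientation: [1.046, -2.96, -0.0]
ft_force: [0.1, -0.5, 1.0]
finger_gap: 0.583
t 15.65 tcp [ 0.553  -0.1781  0.1017] jaw 128.94 zax [-0.002 -0.001 -1.   ] F [ 0.1 -0.5  1. ] gap 49.8 q6 -0.85
```

View pics/w14.png

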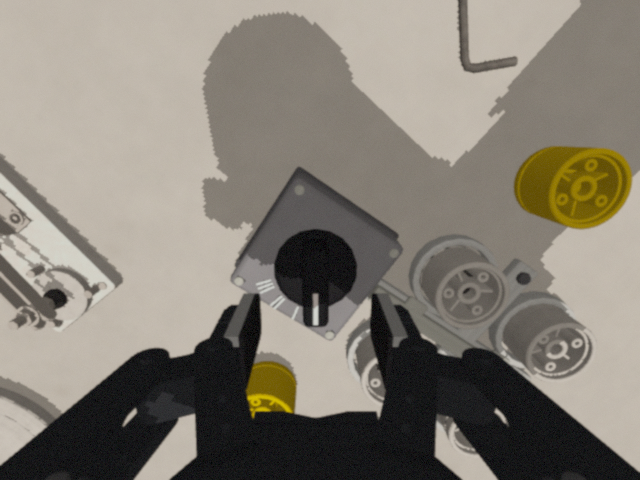

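The jaws straddle the grip bar at (315,300), with the bar along the image's vertical and so square to the jaws. Next I'll descend and close.

```bash
python3 -m handwheel '[[0,0,0,0,0,-0.02,0.05],[0,0,0,0,0,-0.014,0.05],[0,0,0,0,0,-0.003,0.05],[0,0,0,0,0,0,0.03],[0,0,0,0,0,0,0.006],[0,0,0,0,0,0,0.006],[0,0,0,0,0,0,0.006],[0,0,0,0,0,0,0.006]]'
python3 - <<'E'
from h import *
st()
E
```

```text
time_s: 16.5
tcp_pos: [0.5543, -0.1774, 0.0668]
orientation: [-1.048, 2.959, -0.002]
ft_force: [-1.9, 2.6, 5.7]
finger_gap: 0.148
t 16.5 tcp [ 0.5543 -0.1774  0.0668] jaw 128.98 zax [ 0.002 -0.    -1.   ] F [-1.9  2.6  5.7] gap 12.6 q6 -0.85
```

```bash
python3 -m handwheel '[[0,0,-6,0,0,0,0.006],[0,0,-7,0,0,0,0.006],[0,0,-7,0,0,0,0.006],[0,0,0,0,0,0,0.006]]'
python3 - <<'E'
from h import *
s=st();print(s["wrist_torque"].round(3))
f=env.grab_frame("wrist");cv2.imwrite("pics/w15.png",f["color"])
E
```

```text
time_s: 16.9
tcp_pos: [0.5544, -0.1778, 0.0668]
orientation: [-0.514, 3.097, -0.002]
ft_force: [0.3, 0.6, 5.3]
finger_gap: 0.148
t 16.9 tcp [ 0.5544 -0.1778  0.0668] jaw 108.86 zax [ 0.003 -0.001 -1.   ] F [0.3 0.6 5.3] gap 12.6 q6 -1.2
[0.309 0.371 0.053]
```

View pics/w15.png

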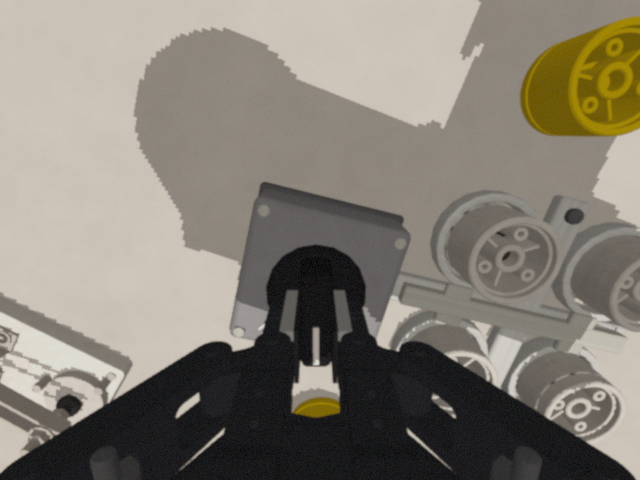

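The grip bar has turned with the tool, and its pointer still runs straight between the pads at (316,345). I'll continue to the third click.

```bash
python3 -m handwheel '[[0,0,-7.2,0,0,0,0.006],[0,0,-7.2,0,0,0,0.006],[0,0,-7.2,0,0,0,0.006],[0,0,-7.2,0,0,0,0.006],[0,0,-7.2,0,0,0,0.006],[0,0,-7.2,0,0,0,0.006],[0,0,-7.2,0,0,0,0.006],[0,0,0,0,0,0,0.006],[0,0,0,0,0,0,0.006]]'
python3 - <<'E'
from h import *
s=st();print(s["wrist_torque"].round(3))
f=env.grab_frame("wrist");cv2.imwrite("pics/w16.png",f["color"])
for n in("side","scene"):
    f=env.grab_frame(n);cv2.imwrite(f"pics/{n}16.png",cv2.resize(f["color"][170:300,290:440],None,fx=5,fy=4.6) if n=="side" else f["color"])
E
```

```text
time_s: 17.85
tcp_pos: [0.5543, -0.1789, 0.0668]
orientation: [0.845, 3.023, -0.003]
ft_force: [-0.5, -3.5, 5.2]
finger_gap: 0.147
t 17.85 tcp [ 0.5543 -0.1789  0.0668] jaw 58.76 zax [ 0.002 -0.002 -1.   ] F [-0.5 -3.5  5.2] gap 12.5 q6 -2.08
[-1.253  0.427  0.176]
```

View pics/w16.png

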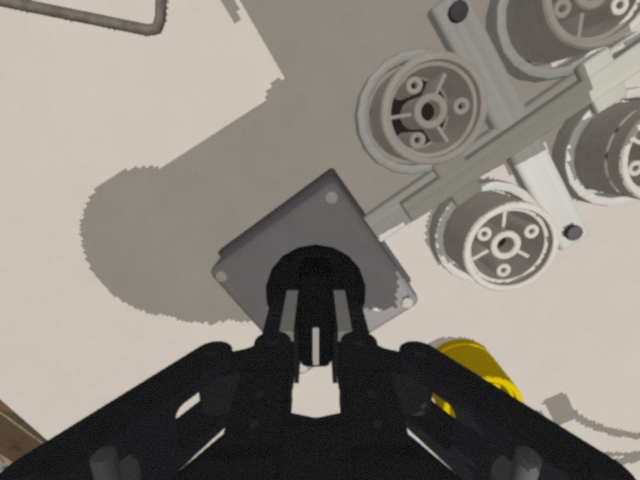

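View pics/side16.png

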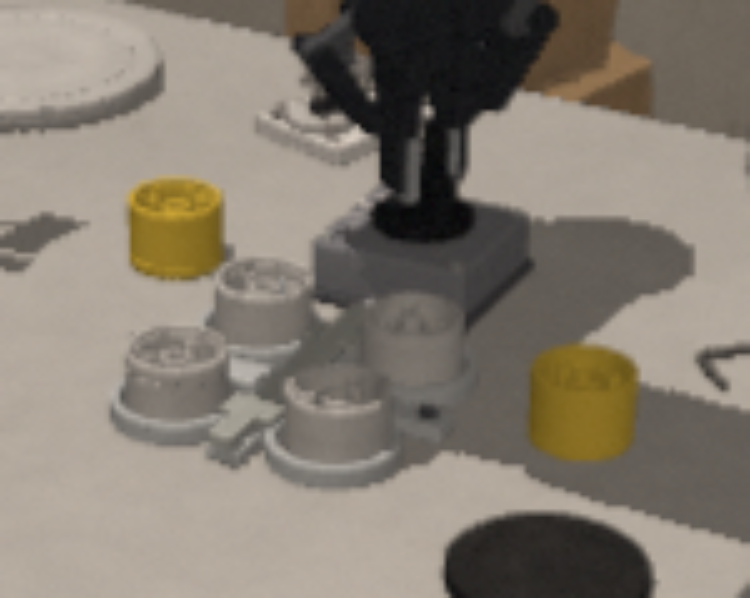

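The bar is still aligned in the pads, the tool has turned 70.2° (1.225 rad), the draw bar has slid toward +y, and all four rings look full. I'll hold for more than 2 s and re-check.

```bash
for i in 1 2 3; do python3 -m handwheel '[[0,0,0,0,0,0,0.006],[0,0,0,0,0,0,0.006],[0,0,0,0,0,0,0.006],[0,0,0,0,0,0,0.006],[0,0,0,0,0,0,0.006],[0,0,0,0,0,0,0.006],[0,0,0,0,0,0,0.006],[0,0,0,0,0,0,0.006],[0,0,0,0,0,0,0.006],[0,0,0,0,0,0,0.006]]' | tail -3; done
python3 - <<'E'
from h import *
s=st();f=env.grab_frame("wrist");C=cloud(f)
for n,c in dict(h1=(.5066,-.090),h2=(.577,-.0064),e2=(.4982,-.0142),e1=(.5828,-.085)).items():
    m=(np.hypot(C[...,0]-c[0],C[...,1]-c[1])<.03)&(C[...,2]>.03)&(C[...,2]<.06);q=C[m];print(n,len(q),np.percentile(q[:,2],[50,80,95]).round(4),cv2.minEnclosingCircle((q[:,:2]*1000).astype(np.float32)))
m=(np.hypot(C[...,0]-.553,C[...,1]+.1779)<.026)&(C[...,2]>.066)&(C[...,2]<.073);print(len(C[m]))
cv2.imwrite("pics/w17.png",cv2.resize(f["color"][230:400,230:410],None,fx=3,fy=3));cv2.imwrite("pics/td17.png",topdown(f,.50,.61,-.24,-.12,.070,5000))
E
```

```text
orientation: [0.845, 3.023, -0.003]
ft_force: [-2.0, -3.0, 5.4]
finger_gap: 0.143
orientation: [0.845, 3.023, -0.003]
ft_force: [-0.5, -3.8, 5.3]
finger_gap: 0.148
orientation: [0.845, 3.023, -0.003]
ft_force: [-0.4, -4.1, 5.7]
finger_gap: 0.148
t 21.0 tcp [ 0.5543 -0.1789  0.0668] jaw 58.77 zax [ 0.002 -0.002 -1.   ] F [-0.4 -4.1  5.7] gap 12.7 q6 -2.07
h1 6156 [0.0355 0.0383 0.0391] ((506.9224853515625, -90.19654083251953), 23.460952758789062)
h2 1898 [0.0357 0.0382 0.039 ] ((573.8162841796875, -16.528484344482422), 20.60694122314453)
e2 3581 [0.0348 0.0381 0.0391] ((503.10028076171875, -19.622467041015625), 21.533042907714844)
e1 5103 [0.0351 0.0382 0.039 ] ((582.6947021484375, -85.19132232666016), 23.596033096313477)
3422
```

View pics/td17.png

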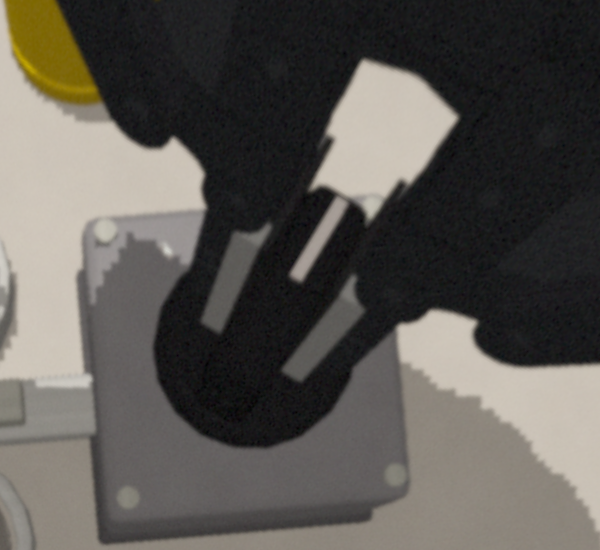

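The pointer line measures about -28°, against -29.5° expected at the third click. The reading is steady and the housings are undisturbed. I'll hand the job in.

Run:
```python
from workcell import env
print(env.sign_off())
```

```text
the job is handed in; nothing more can be done
None
```

I put the two loose straight housings into the two empty rings and released them. I then turned the dial clockwise in a firm grip to the third click, held it there for about 3 s, and handed the job in at about 21 s while still holding it. The hand-in gave no verdict.

- **Housings:** before I touched the dial, all four tops read the same height, 38–39 mm above the bench. The two I placed were about 2 mm off their ring centres, leaning against the bore, where the limit is 4 mm. During the hold, all four tops still read the same height. Two of them (one placed, one already seated) were partly outside the wrist picture by then, so I could not re-measure how well they were centred.
- **Dial:** the two checks disagree slightly. The tool turned 70.2° (1.225 rad), while the pointer line in the image gives about 67° (1.17 rad, good to about 2°). Both are above the 1.08 rad needed. The pose did not move during the hold.
- **Everything else:** I saw no contact with other things on the bench. I did not measure the bystanders' positions again at the end.

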